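Seat the camera boom rod in its stand clamp

ROBOT

A 7-joint arm with a two-finger parallel gripper is mounted at the origin on the work surface. World frame = base frame: x ahead of the robot, y to its left, z up, the work surface at z = 0. Lengths are in m, angles in rad, forces in N, time in s.
With the tool pointing down it reaches from about 0.35 to 0.9 m from the base axis. Payload 19.9 kg.
Tool frame: the origin (TCP) lies midway between the tips of the shut fingers; the grasp point (between the pads) lies 19 mm behind it; z points along the fingers, y is the direction in which the jaws open and shut (so a half turn about z gives the same grasp; the last joint's range is limited). The gripper opens to 94 mm and grips with 3 to 60 N. Pads are 16 mm wide; open, the fingers measure 119 mm over their backs; the gripper's body (75 mm by 177 mm) begins 78 mm behind the grasp point.
Start: joints at [1.085, 0.417, -0.01, 1.614, 0.005, 1.111, -0.053], TCP at [0.269, -0.564, 0.205] pointing down, gripper open.
Joint ranges: [-2.81, 2.81], [-0.39, 2.02], [-1.27, 1.25], [0.06, 2.57], [-1.19, 4.33], [0.19, 2], [-2.82, 2.82]. Speed limits (rad/s): [1.89, 1.89, 2.39, 2.39, 3.01, 3.01, 3.01].

INTERFACE

Orientations are given as a unit quaternion [x, y, z, w].
In Python, from station import ctrl gives the robot as it stands.
- The arm moves only by the tool jog_arm, never from a script. Its argument "motion" is text: rows parted by semicolons, each of 7 numbers parted by spaces: the finger opening in mm, from 0 to 94, then the shift along the tool's x, y, z each as a share of 0.15 m, from -1 to 1, then the turn, a rotation vector about the tool's x, y, z each as a share of 180 degrees, from -1 to 1. In form: gripper dx dy dz ax ay az; .... A call has 1 to 5 rows; each row shifts and turns the pose as measured when the row begins, along the tool's axes as they then stand; what a row does not reach is not made up. A row lasts 1/10 s, in which the tool goes at most 50 mm and 8.59 degrees, less where a joint would pass 70% of its speed; a pose out of reach is approached as far as the arm can. A call with a number of a shift or a turn outside -1 to 1 is refused whole. A call with a gripper value outside its range is refused whole. The fingers move at their own pace and stop on an object; "force" is the grip in N (left out, the last holds). Time passes only in rows, so rows that do not move let the fingers close. It gives the time, the measured TCP pose, the force and the opening at its end, in the units of the state.
- ctrl.observe(): the state, without advancing time (a new reading comes with each control period).
- ctrl.camera(name): name is "scene" or "top" or "wrist"; returns (picture, depth): 384x512x3 uint8, blue, green, red; 384x512 float32, m along the optical axis (not along the pixel's ray), 0 where there is no reading.
- ctrl.get_calibration(name): a dict with "fx", "fy", "cx", "cy" (pixels), "pose" (4x4, takes a point from camera to world coordinates). Camera axes: x right, y down, z forward; pixel columns grow to the right and rows downward; lengths in m; the calibration is good to about 2 mm. A picture is of the moment at which its call begins: read the wrist's pose just before it. get_calibration takes no time and is no camera call; for the wrist camera it gives the pose at the moment of the call.
- ctrl.job_done(): hands the job in, once; it reports no verdict.
Trained networks look in the newest picture that a camera, given by its name, has taken for a name from the list of things; names that differ only in an ending like _2 or _b are one class to them, and where a whole thing is asked for, a point or a joint stands for the part that bears it (a point fixed in the world has none). Each returns a list of dicts, best first, with "score" (0 to 1); they miss things now and then, are a little off and sometimes report something else, mostly with a low value. They report only what shows in the picture. A call takes as long as a camera call. They do not tell look-alikes from the thing itself.
- ctrl.boxes_of(camera, label): "box" ([left, top, right, bottom] in pixels, round what is visible of it).
The state is a dict: "time_s": time; "joint_positions": joint angles; "joint_velocities": joint speeds; "joint_efforts": joint torques, N m; "eef_pos": TCP position; "tool_rot": TCP orientation; "ft_force": force on the tool from outside, world axes, zero at the start; "ft_torque": the same for the moment, N m; "gripper_width": finger opening in m.
Only numpy, scipy, OpenCV 4.12 (cv2) and the standard library are available. Lean on these libraries where they do the work, as an engineer would, in place of code of your own. Each camera call takes 0.05 s, during which the arm holds its last target.

TASK

Fit the steel boom rod into the microscope camera stand: take the rod from its rest, push its bare tapered end partway into the clamp's bore, and let go. Then take a new hold further back and push the rod fully home, driving the stiff red-flagged follower ahead of it, until you feel it come up firmly against its end stop, which is set to a different depth each time; push steadily with modest force, never jam or ram it. Leave the rod in the clamp, let go of it, and leave the other things on the bench where they stand.

Things in the scene. Friction and masses are not known exactly. Their poses are not given: they have to be found in the camera images.
- rod_mid (a point): Centre of the loose steel boom rod: 220 mm long, 14 mm diameter, tubular, 0.10 to 0.16 kg. Its y axis runs along the rod towards the bare end that enters the bore; that end tapers over its last 4 mm to 8 mm diameter. The last 25 mm at the other (-y) end is a black grip cap of 18 mm diameter. At the start it lies level in a green rest, axis 55 mm above the bench.
- rod_tip (a point): Centre of the rod's bare leading end, 110 mm from its centre along the rod's +y axis.
- clamp: White boom clamp, fixed to the bench. Origin on the bench under the bore's mouth; +y is the level direction in which the rod goes in. Housing 60 mm wide, y = 0 to 160 mm, 40 to 115 mm above the bench; grey foot 130 mm wide, 15 mm high, y = 0 to 170 mm. The flag on top reaches 130 mm above the bench. While handled, the rod must not bear on it, sideways or ahead, with over 30 N in all.
- bore_mouth (a point): Centre of the bore's mouth on the clamp's front face, 75 mm above the bench; axes as the clamp's (+y into the bore). The level bore is an eight-sided bronze bush 16 mm across flats (1 mm clearance all round the rod), without lead-in. When the rod is let go partly inserted, its free end droops some millimetres.
- follower: Steel follower in the bore, slides along it only; origin at the centre of the face that meets the rod, axes as the clamp. Starts with its face 72 to 104 mm behind the mouth, drags with about 5 N, stays where left. A red flag on it shows in the slot on top. The firm end of its travel is hidden: face anywhere 102 to 126 mm deep. Seat it with 10 to 20 N; over 25 N does damage.
- rest: Green rest fixed to the bench, origin at its underside. Two open-topped saddles, each 14 mm thick (y) and 36 mm wide, 60 mm high, carry the rod 70 mm either side of its centre (within 4 mm); between them the rod can be grasped from above. Foot plate 70 x 180 x 10 mm, its length along y, the rod's direction.
- oil: Small amber bottle, 28 mm diameter, 60 mm tall, origin at its underside; leave it standing.
- slidebox: White slide box with blue lid, 52 x 87 x 34 mm, origin at its underside; leave it.
- lensjar: Metal jar with grey lid, 42 mm diameter, 58 mm tall, origin at its underside; leave it.
- mouse: Black computer mouse, 58 x 96 mm, 30 mm tall, origin at its underside; leave it.
Mind the look-alikes: they are no part of the job. Of the things shaped like the part that bears rod_mid, the bare steel one is meant.

How it is judged:
On the way, in this order (a step that is already met when the one before it is completed fails the run):
1. the rod's tip is 30 to 100 mm deep in the bore and the fingers are off the rod (y of rod_tip in the frame of clamp between 0.03 and 0.1 m and distance between rod_tip and bore_mouth below 0.101 m and angle between the y axis of rod_mid and the y axis of clamp, either way round below 0.15 rad and contact force between the fingers and rod below 0.1 N), for 0.2 s.
2. with the hand at least 130 mm back from its tip, the rod presses the follower against its end stop (at least 99 mm deep) with more than 10 N, twice the follower's drag (y of rod_tip in the frame of clamp above 0.099 m and contact force between rod and follower above 10 N and distance between the grasp point and rod_tip above 0.13 m), for 0.15 s.
At the end, for the whole second after the job is handed in: The rod lies in the bore along its axis (within 0.06 rad), its tip at least 99 mm deep and still up against the follower (tip within 5 mm of the centre of its face), at rest, with the fingers off it (y of rod_tip in the frame of clamp above 0.099 m and distance between rod_tip and follower below 0.005 m and angle between the y axis of rod_mid and the y axis of clamp, either way round below 0.06 rad and contact force between the fingers and rod below 0.1 N and linear speed of rod below 0.02 m/s); the robot touches nothing.
It fails at once if the rod presses on the follower with more than 25 N (contact force between rod and follower above 25 N).
It fails at once if while the fingers are on it, the rod presses on the clamp and follower together with more than 30 N (contact force between rod and clamp above 30 N and contact force between the fingers and rod above 0.5 N).
It fails at once if another thing on the bench is moved by more than 20 mm (distance of any of oil, slidebox, lensjar, mouse from where it was at the start of the episode above 0.02 m).
It also fails if it takes over 72 s, if anything falls off the work surface, if the arm or the gripper's body presses on something with over 40 N, if the wrist force passes 120 N, or if a joint passes its speed limit or range.

## Working session

There is one attempt and no reset: what is moved stays moved. The work goes in short steps, Python scripts to look and compute and a tool call to move; the robot and the scene stay as the last step left them, time stands still between calls to the robot, and variables do not carry over. Pictures are saved under pics/ and viewed, and the job is handed in when it is done.

Besides the shell and the picture viewer there is one more tool, called as a command line: name --argument value ..., lists and objects as JSON in quotes. jog_arm: Moves the arm, as the interface text tells. Its arguments: {"type":"object","properties":{"motion":{"type":"string"},"force":{"type":"number"}},"required":["motion"]}

```bash
ls; mkdir -p pics; python3 - <<'E'
from station import ctrl
import cv2
o=ctrl.observe(); print(o)
for n in ("scene","top"):
    p,d=ctrl.camera(n); cv2.imwrite(f"pics/{n}0.png",p)
    c=ctrl.get_calibration(n); print(n,c)
    for l in ("rod_mid","clamp","follower","rest"):
        print(l,[(b['score'],b['box']) for b in ctrl.boxes_of(n,l)])
E
```

```text
pics
{'time_s': 0.0, 'joint_positions': array([ 1.08449407,  0.41797068, -0.01031267,  1.6141238 ,  0.00470569,
        1.11070712, -0.05296967]), 'joint_velocities': array([ 1.19520036e-03, -2.08122317e-03, -1.60898932e-03, -3.07488260e-04,
       -3.54820469e-04, -2.18789912e-05,  1.50660252e-03]), 'joint_efforts': array([ 2.26055276e-04, -8.51257539e+01,  6.38635755e-01, -4.25989401e+01,
       -4.88302961e-02,  1.86799478e-02,  1.29423202e-04]), 'eef_pos': array([ 0.26876472, -0.56386751,  0.20484848]), 'tool_rot': array([ 9.75364983e-01,  2.20596462e-01, -1.74551185e-04, -5.66307134e-04]), 'ft_force': array([-1.16078755,  0.06597413,  1.3175838 ]), 'ft_torque': array([-0.00265509, -0.00312805, -0.04399728]), 'gripper_width': 0.0939375341534476}
scene {'fx': 360.71424374171613, 'fy': 360.71424374171613, 'cx': 252.8554682259653, 'cy': 191.42362423604854, 'pose': array([[ 0.2775816 ,  0.59887485, -0.75119729,  1.12652987],
       [ 0.96058274, -0.18533877,  0.2071964 , -0.22938646],
       [-0.01514127, -0.77910106, -0.62671547,  0.54352374],
       [ 0.        ,  0.        ,  0.        ,  1.        ]])}
rod_mid [(0.87, [86.3, 248.2, 129.6, 364.9]), (0.7, [152.5, 186.7, 255.8, 222.4])]
clamp [(0.59, [315.9, 136.4, 396.9, 201.9])]
follower []
rest [(0.78, [163.4, 190.3, 252.6, 246.9])]
top {'fx': 407.52424291035805, 'fy': 407.52424291035805, 'cx': 257.3674298988729, 'cy': 187.7031404266757, 'pose': array([[-0.00691795, -0.99661837,  0.08187777,  0.49608093],
       [-0.99963733,  0.00476133, -0.02650549, -0.05586976],
       [ 0.02602602, -0.08203144, -0.99628986,  0.97969592],
       [ 0.        ,  0.        ,  0.        ,  1.        ]])}
rod_mid [(0.86, [360.1, 92.9, 388.4, 184.8]), (0.68, [251.2, 185.7, 348.6, 202.5])]
clamp [(0.76, [89.9, 178.1, 182.8, 246.8]), (0.35, [251.0, 187.4, 346.2, 200.8])]
follower [(0.15, [257.4, 178.8, 335.9, 212.5])]
rest [(0.65, [255.7, 178.3, 334.9, 216.2])]
```

View pics/scene0.png

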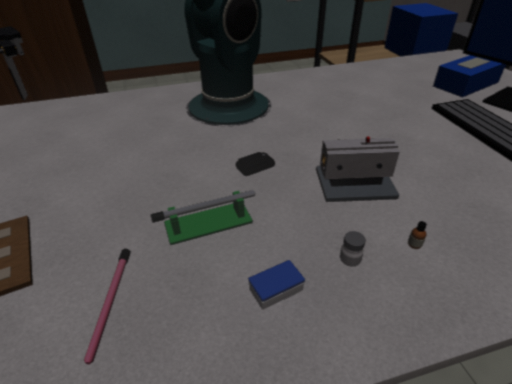

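View pics/top0.png

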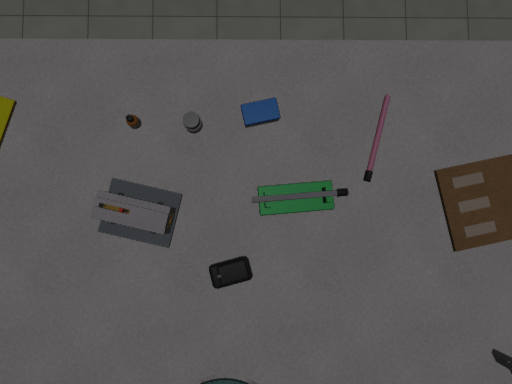

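Two rod-like things: the pink rod with a black cap at top px (377,138), lying on the bench, and the grey one at (300,195) in the green rest. The grey one is bare steel and in the rest, so it is the one meant. I'll confirm it in a crop and measure.

```bash
cat > h.py <<'E'
from station import ctrl
import numpy as np, cv2
def cloud(n,p=None,d=None):
    c=ctrl.get_calibration(n)
    if d is None: p,d=ctrl.camera(n)
    v,u=np.mgrid[0:d.shape[0],0:d.shape[1]]
    X=np.stack([(u-c['cx'])/c['fx']*d,(v-c['cy'])/c['fy']*d,d,np.ones_like(d)],-1)@c['pose'].T
    X=X[...,:3].copy(); X[d<=0]=np.nan
    return p,d,X
E
python3 - <<'E'
from h import *
np.set_printoptions(precision=4,suppress=True)
p,d,X=cloud("top"); np.save("top.npy",X); cv2.imwrite("pics/tf.png",p)
a=cv2.resize(p[165:260,80:370],None,fx=2.7,fy=2.7,interpolation=cv2.INTER_CUBIC)
cv2.imwrite("pics/crop1.png",a)
ps,ds,XS=cloud("scene"); np.save("scene.npy",XS)
b=cv2.resize(ps[125:255,140:410],None,fx=2.9,fy=2.9,interpolation=cv2.INTER_CUBIC)
cv2.imwrite("pics/crop2.png",b)
print("bench z",np.nanmedian(X[300:340,100:180,2]),np.nanmedian(XS[300:340,150:230,2]))
for n,X in(("top",X),("scene",XS)):
  # rod: z
  m=(X[...,2]>0.045)&(X[...,2]<0.09)&(X[...,1]<0.02)&(X[...,1]>-0.4)&(abs(X[...,0]-0.5)<0.1)
  P=X[m]; print(n,"rod pts",len(P),P.min(0),P.max(0))
  print(" z>0.058 bins:")
  for y in np.arange(-0.3,0,0.02):
    q=P[(P[:,1]>=y)&(P[:,1]<y+.02)]
    if len(q): print("  %.3f n%d x %.4f..%.4f med %.4f z %.4f..%.4f"%(y,len(q),q[:,0].min(),q[:,0].max(),np.median(q[:,0]),q[:,2].min(),q[:,2].max()))
  m=(X[...,2]>0.10)&(X[...,2]<0.14)&(X[...,1]>0.05)&(X[...,1]<0.45)&(abs(X[...,0]-0.5)<0.15)
  Q=X[m]; print("clamp top",len(Q),np.median(Q[:,2]))
  r=cv2.minAreaRect(Q[:,:2].astype(np.float32)*1000); print(r, cv2.boxPoints(r))
  m=(X[...,2]>0.010)&(X[...,2]<0.02)&(X[...,1]>0.05)&(X[...,1]<0.45)&(abs(X[...,0]-0.5)<0.15)
  Q=X[m]; r=cv2.minAreaRect(Q[:,:2].astype(np.float32)*1000); print("foot",r, cv2.boxPoints(r))
E
```

```text
bench z 0.0003605820079892741 0.0008981949743608331
top rod pts 722 [ 0.5302 -0.2848  0.0452] [ 0.5757 -0.068   0.0666]
 z>0.058 bins:
  -0.300 n16 x 0.5541..0.5699 med 0.5617 z 0.0575..0.0660
  -0.280 n68 x 0.5540..0.5703 med 0.5608 z 0.0551..0.0666
  -0.260 n97 x 0.5409..0.5752 med 0.5585 z 0.0463..0.0646
  -0.240 n73 x 0.5408..0.5757 med 0.5587 z 0.0471..0.0642
  -0.220 n51 x 0.5499..0.5638 med 0.5566 z 0.0548..0.0645
  -0.200 n54 x 0.5478..0.5616 med 0.5545 z 0.0561..0.0651
  -0.180 n53 x 0.5478..0.5595 med 0.5523 z 0.0549..0.0651
  -0.160 n53 x 0.5457..0.5597 med 0.5503 z 0.0537..0.0649
  -0.140 n52 x 0.5436..0.5574 med 0.5502 z 0.0547..0.0637
  -0.120 n98 x 0.5302..0.5649 med 0.5480 z 0.0461..0.0644
  -0.100 n72 x 0.5304..0.5622 med 0.5470 z 0.0452..0.0645
  -0.080 n35 x 0.5395..0.5509 med 0.5460 z 0.0549..0.0652
clamp top 2067 0.1120182636929159
((518.4370727539062, 190.87765502929688), (161.0927734375, 60.04133987426758), 76.4698715209961) [[470.4052 119.5902]
 [528.7802 105.5431]
 [566.4689 262.1651]
 [508.0939 276.2122]]
foot ((519.3945922851562, 195.06854248046875), (170.4
[... 626 characters left out ...]
643
  -0.160 n61 x 0.5492..0.5612 med 0.5573 z 0.0511..0.0647
  -0.140 n62 x 0.5474..0.5590 med 0.5558 z 0.0515..0.0635
  -0.120 n114 x 0.5311..0.5669 med 0.5553 z 0.0450..0.0638
  -0.100 n72 x 0.5340..0.5665 med 0.5532 z 0.0473..0.0636
  -0.080 n36 x 0.5418..0.5547 med 0.5509 z 0.0519..0.0634
clamp top 1322 0.111655228212067
((520.1004028320312, 189.79446411132812), (160.68638610839844, 63.80813217163086), 76.12673950195312) [[469.8627 119.4448]
 [531.8095 104.1452]
 [570.3381 260.1441]
 [508.3913 275.4437]]
foot ((524.364501953125, 193.38021850585938), (169.39035034179688, 127.0946044921875), 76.326171875) [[442.5969 126.1078]
 [566.0892  96.0633]
 [606.1321 260.6527]
 [482.6398 290.6971]]
```

View pics/crop1.png

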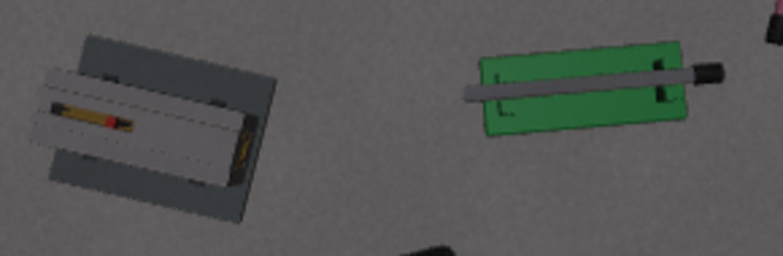

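View pics/crop2.png

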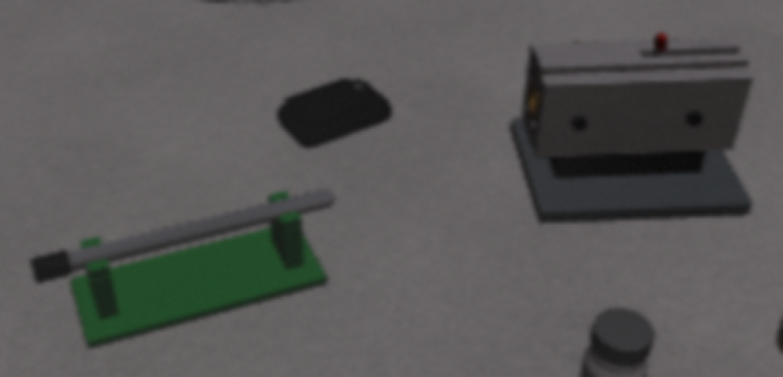

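```bash
cat >> h.py <<'E'
from scipy.spatial.transform import Rotation as R
def tgt(yaw): # tool pointing down, tool x at yaw (deg)
    y=np.radians(yaw); x=np.array([np.cos(y),np.sin(y),0]); z=np.array([0,0,-1.]); return R.from_matrix(np.stack([x,np.cross(z,x),z],1))
def plan(pos,yaw,n=None,pitch=0,smax=0.045,amax=7.5):
    o=ctrl.observe(); p=o['eef_pos'].copy(); r=R.from_quat(o['tool_rot']); pos=np.array(pos,float)
    rt=tgt(yaw)
    rv=(r.inv()*rt).as_rotvec(); D=pos-p
    if n is None: n=int(max(1,np.ceil(max(np.linalg.norm(D)/smax,np.degrees(np.linalg.norm(rv))/amax))))
    print("from",p.round(4),"yaw",yawof(r).round(2),"n",n,"F",o['ft_force'].round(2),"t",round(o['time_s'],2))
    for i in range(n):
        l=r.inv().apply(D/n)/0.15; print(np.round(l,3),np.round(rv/n/np.pi,4)); r=r*R.from_rotvec(rv/n)
def yawof(r): 
    x=r.as_matrix()[:,0]; z=r.as_matrix()[:,2]
    return np.array([np.degrees(np.arctan2(x[1],x[0])),np.degrees(np.arcsin(x[2])),np.degrees(np.arcsin(r.as_matrix()[2,1]))])
E
python3 - <<'E'
from h import *
c=ctrl.get_calibration("wrist"); o=ctrl.observe()
T=np.eye(4);T[:3,:3]=R.from_quat(o['tool_rot']).as_matrix();T[:3,3]=o['eef_pos']
print((np.linalg.inv(T)@c['pose']).round(4),c['fx'],c['cx'],c['cy'])
plan([0.5535,-0.177,0.18],94.5)
E
```

```text
[[-8.000e-04 -9.739e-01 -2.271e-01  6.540e-02]
 [ 1.000e+00 -8.000e-04 -2.000e-04 -1.000e-03]
 [ 0.000e+00 -2.271e-01  9.739e-01 -1.778e-01]
 [ 0.000e+00  0.000e+00  0.000e+00  1.000e+00]] 300.5250908439708 258.17511345875727 195.27105219583572
from [ 0.2689 -0.5641  0.2054] yaw [ 2.549e+01 -0.000e+00 -1.000e-02] n 11 F [ 0.51  0.54 -0.26] t 0.6
[ 0.257 -0.138  0.015] [-0.     -0.     -0.0349]
[ 0.27  -0.109  0.015] [-0.     -0.     -0.0349]
[ 0.28  -0.079  0.015] [-0.     -0.     -0.0349]
[ 0.287 -0.047  0.015] [-0.     -0.     -0.0349]
[ 0.291 -0.016  0.015] [-0.     -0.     -0.0349]
[0.291 0.016 0.015] [-0.     -0.     -0.0349]
[0.287 0.048 0.015] [-0.     -0.     -0.0349]
[0.28  0.079 0.015] [-0.     -0.     -0.0349]
[0.27  0.109 0.015] [-0.     -0.     -0.0349]
[0.256 0.138 0.015] [-0.     -0.     -0.0349]
[0.24  0.165 0.015] [-0.     -0.     -0.0349]
```

jog_arm --motion "94 0.257 -0.138 0.015 0 0 -0.035; 94 0.27 -0.109 0.015 0 0 -0.035; 94 0.28 -0.079 0.015 0 0 -0.035; 94 0.287 -0.047 0.015 0 0 -0.035; 94 0.291 -0.016 0.015 0 0 -0.035"

```text
time_s: 1.1
eef_pos: [0.3968, -0.3869, 0.1935]
tool_rot: [0.877, 0.481, -0.001, 0.001]
ft_force: [0.8, -0.1, 0.2]
gripper_width: 0.0938
```

```bash
python3 -c "
from h import *
plan([0.5535,-0.177,0.18],94.5)"
```

```text
from [ 0.3968 -0.3869  0.1935] yaw [ 5.744e+01 -1.800e-01  3.000e-02] n 6 F [ 0.76 -0.11  0.25] t 1.1
[0.29  0.021 0.014] [-0.      0.0002 -0.0343]
[0.286 0.052 0.014] [-0.      0.0002 -0.0343]
[0.279 0.083 0.014] [-0.      0.0002 -0.0343]
[0.268 0.112 0.015] [-0.      0.0002 -0.0343]
[0.255 0.141 0.015] [-0.      0.0002 -0.0343]
[0.238 0.167 0.015] [-0.      0.0002 -0.0343]
```

jog_arm --motion "94 0.29 0.021 0.014 0 0 -0.034; 94 0.286 0.052 0.014 0 0 -0.034; 94 0.279 0.083 0.014 0 0 -0.034; 94 0.268 0.112 0.015 0 0 -0.034; 94 0.255 0.141 0.015 0 0 -0.034"

```text
time_s: 1.6
eef_pos: [0.5303, -0.2035, 0.1829]
tool_rot: [0.711, 0.703, -0.001, 0.002]
ft_force: [1.1, -0.3, 0.2]
gripper_width: 0.0938
```

```bash
python3 -c "
from h import *
plan([0.5535,-0.177,0.17],94.5)"
```

```text
from [ 0.5303 -0.2035  0.1829] yaw [ 8.931e+01 -2.800e-01  4.000e-02] n 1 F [ 1.11 -0.3   0.16] t 1.6
[0.179 0.152 0.085] [ 0.0002  0.0016 -0.0288]
```

jog_arm --motion "94 0.09 0.076 0.04 0 0.0008 -0.014; 94 0.09 0.076 0.04 0 0.0008 -0.014; 94 0 0 0 0 0 0"

```text
time_s: 1.9
eef_pos: [0.5564, -0.1694, 0.1701]
tool_rot: [0.674, 0.739, 0.001, -0.0]
ft_force: [0.8, 0.3, 1.3]
gripper_width: 0.094
```

```bash
python3 - <<'E'
from h import *
p,d,X=cloud("wrist"); cv2.imwrite("pics/w1.png",p); np.save("w1.npy",X)
print(ctrl.boxes_of("wrist","rod_mid"))
m=(X[...,2]>0.058)&(X[...,2]<0.075)
P=X[m]; print(len(P),P.min(0),P.max(0))
for y in np.arange(-0.3,0,0.02):
    q=P[(P[:,1]>=y)&(P[:,1]<y+.02)]
    if len(q)>3: print("  %.3f n%d x %.4f..%.4f med %.4f z %.4f..%.4f"%(y,len(q),q[:,0].min(),q[:,0].max(),np.median(q[:,0]),q[:,2].min(),q[:,2].max()))
plan([0.5535,-0.177,0.17],94.5)
E
```

```text
[{'box': [248.6, 82.3, 263.7, 277.2], 'score': 0.92}, {'box': [273.9, 314.6, 362.4, 347.6], 'score': 0.55}]
2043 [ 0.54079502 -0.25803917  0.058003  ] [ 0.56610218 -0.06595029  0.0627872 ]
  -0.260 n160 x 0.5542..0.5661 med 0.5600 z 0.0580..0.0618
  -0.240 n182 x 0.5527..0.5645 med 0.5587 z 0.0581..0.0618
  -0.220 n193 x 0.5509..0.5628 med 0.5570 z 0.0580..0.0621
  -0.200 n200 x 0.5494..0.5628 med 0.5556 z 0.0580..0.0620
  -0.180 n207 x 0.5477..0.5599 med 0.5539 z 0.0580..0.0628
  -0.160 n220 x 0.5458..0.5582 med 0.5523 z 0.0580..0.0626
  -0.140 n222 x 0.5452..0.5573 med 0.5509 z 0.0581..0.0626
  -0.120 n244 x 0.5429..0.5550 med 0.5491 z 0.0580..0.0623
  -0.100 n254 x 0.5416..0.5546 med 0.5476 z 0.0581..0.0619
  -0.080 n161 x 0.5408..0.5517 med 0.5463 z 0.0581..0.0621
from [ 0.5553 -0.172   0.1706] yaw [9.492e+01 4.000e-02 1.000e-01] n 1 F [-0.27 -0.6   0.91] t 2.0
[-0.032 -0.015  0.004] [ 0.0005 -0.0002  0.0023]
```

View pics/w1.png

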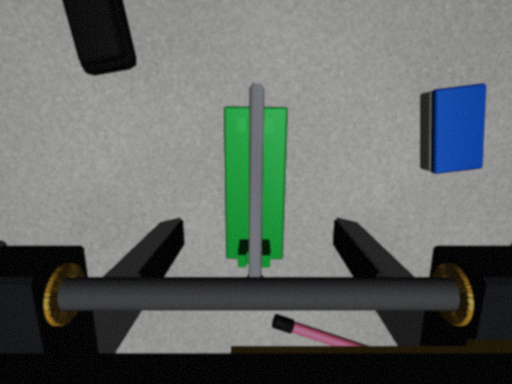

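```bash
python3 -c "
from h import *
plan([0.554,-0.176,0.036],94.35,n=5)"
```

```text
from [ 0.5553 -0.172   0.1706] yaw [9.492e+01 4.000e-02 1.000e-01] n 5 F [-0.27 -0.6   0.91] t 2.0
[-0.005 -0.003  0.18 ] [ 0.0001 -0.      0.0006]
[-0.005 -0.002  0.18 ] [ 0.0001 -0.      0.0006]
[-0.005 -0.002  0.18 ] [ 0.0001 -0.      0.0006]
[-0.005 -0.002  0.18 ] [ 0.0001 -0.      0.0006]
[-0.005 -0.002  0.18 ] [ 0.0001 -0.      0.0006]
```

jog_arm --motion "94 -0.013 -0.006 0.18 0 0 0.0015; 94 -0.013 -0.006 0.18 0 0 0.0015; 94 0 0 0.18 0 0 0; 94 0 0 0.15 0 0 0; 94 0 0 0 0 0 0"

```text
time_s: 2.5
eef_pos: [0.5518, -0.1849, 0.0655]
tool_rot: [0.685, 0.728, -0.0, 0.003]
ft_force: [-0.4, -0.5, 0.7]
gripper_width: 0.094
```

```bash
python3 -c "
from h import *
plan([0.554,-0.176,0.036],94.35,n=1)"
```

```text
from [ 0.5518 -0.1849  0.0655] yaw [93.52 -0.25  0.18] n 1 F [-0.38 -0.5   0.73] t 2.5
[0.06  0.018 0.197] [ 0.001   0.0014 -0.0046]
```

jog_arm --motion "94 0.06 0.018 0.1 0.001 0.0014 -0.0046; 94 0 0 0.05 0 0 0; 94 0 0 0.03 0 0 0; 94 0 0 0 0 0 0"

```text
time_s: 2.9
eef_pos: [0.5547, -0.1778, 0.0393]
tool_rot: [0.681, 0.732, 0.0, 0.001]
ft_force: [0.3, -0.4, 0.4]
gripper_width: 0.0943
```

```bash
python3 -c "
from h import *
plan([0.554,-0.176,0.036],94.35,n=1)"
```

```text
from [ 0.5547 -0.1778  0.0393] yaw [94.18 -0.1   0.11] n 1 F [ 0.33 -0.38  0.43] t 2.9
[ 0.012 -0.004  0.022] [ 0.0006  0.0006 -0.0009]
```

jog_arm --motion "94 0.012 -0.004 0.022 0.0006 0.0006 -0.001; 30 0 0 0 0 0 0; 0 0 0 0 0 0 0; 0 0 0 0 0 0 0; 0 0 0 0 0 0 0" --force 40

```text
time_s: 3.4
eef_pos: [0.5549, -0.1763, 0.0375]
tool_rot: [0.68, 0.733, 0.0, 0.001]
ft_force: [0.7, 0.8, -0.3]
gripper_width: 0.0655
```

jog_arm --motion "0 0 0 0 0 0 0; 0 0 0 0 0 0 0; 0 0 0 0 0 0 0; 0 0 0 0 0 0 0" --force 40

```text
time_s: 3.8
eef_pos: [0.555, -0.1764, 0.0377]
tool_rot: [0.68, 0.733, 0.0, 0.001]
ft_force: [-0.2, 0.5, 1.0]
gripper_width: 0.0333
```

```bash
python3 -c "
from h import *
plan([0.554,-0.176,0.12],94.35)"
```

```text
from [ 0.555  -0.1764  0.0377] yaw [ 9.436e+01 -6.000e-02  1.300e-01] n 2 F [-0.2   0.45  0.99] t 3.8
[ 0.001 -0.003 -0.274] [0.0004 0.0002 0.    ]
[ 0.001 -0.003 -0.274] [0.0004 0.0002 0.    ]
```

jog_arm --motion "0 0 0 0 0 0 0; 0 0 0 0 0 0 0; 0 0 0 0 0 0 0; 0 0 0 0 0 0 0; 0 0 0 0 0 0 0"

```text
time_s: 4.3
eef_pos: [0.5547, -0.1765, 0.0377]
tool_rot: [0.68, 0.733, 0.0, 0.001]
ft_force: [0.2, 0.1, -0.7]
gripper_width: 0.013
```

jog_arm --motion "0 0 0 -0.15 0 0 0; 0 0 0 -0.25 0 0 0; 0 0 0 -0.2 0 0 0; 0 0 0 0 0 0 0"

```text
time_s: 4.7
eef_pos: [0.5538, -0.1758, 0.1294]
tool_rot: [0.68, 0.734, -0.0, -0.0]
ft_force: [0.5, 0.2, -1.7]
gripper_width: 0.013
```

```bash
python3 -c "
from h import *
plan([0.4685,-0.019,0.10],76.5,smax=0.035,amax=4)"
```

```text
from [ 0.5538 -0.1758  0.1294] yaw [ 9.438e+01  4.000e-02 -4.000e-02] n 6 F [ 0.51  0.23 -1.74] t 4.7
[ 0.181 -0.081  0.033] [-0.     -0.      0.0166]
[ 0.177 -0.09   0.033] [-0.     -0.      0.0166]
[ 0.172 -0.1    0.033] [-0.     -0.      0.0166]
[ 0.166 -0.108  0.033] [-0.     -0.      0.0166]
[ 0.16  -0.117  0.033] [-0.     -0.      0.0166]
[ 0.154 -0.125  0.033] [-0.     -0.      0.0166]
```

jog_arm --motion "0 0.181 -0.081 0.033 0 0 0.0166; 0 0.177 -0.09 0.033 0 0 0.0166; 0 0.172 -0.1 0.033 0 0 0.0166; 0 0.166 -0.108 0.033 0 0 0.0166; 0 0.1 -0.08 0.02 0 0 0.0166"

```text
time_s: 5.2
eef_pos: [0.4854, -0.0533, 0.104]
tool_rot: [0.774, 0.634, 0.0, 0.0]
ft_force: [0.8, -0.6, -0.8]
gripper_width: 0.0128
```

jog_arm --motion "0 0 0 0 0 0 0"

```text
time_s: 5.3
eef_pos: [0.4839, -0.0512, 0.1032]
tool_rot: [0.773, 0.634, -0.0, -0.001]
ft_force: [-0.4, -0.5, -1.5]
gripper_width: 0.0129
```

```bash
python3 - <<'E'
from h import *
plan([0.4685,-0.019,0.0575],76.5,smax=0.035,amax=4)
p,d,X=cloud("wrist"); cv2.imwrite("pics/w2.png",p); np.save("w2.npy",X)
E
```

```text
from [ 0.4839 -0.0512  0.1032] yaw [ 7.872e+01  1.000e-02 -7.000e-02] n 2 F [-0.36 -0.46 -1.52] t 5.3
[ 0.095 -0.071  0.152] [-0.0002 -0.      0.0062]
[ 0.094 -0.073  0.152] [-0.0002 -0.      0.0062]
```

View pics/w2.png

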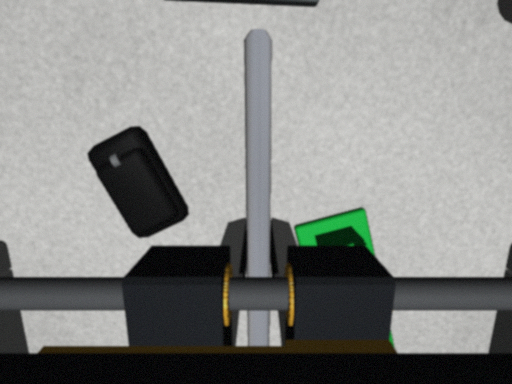

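```bash
cat >> h.py <<'E'
def rodtool(X,o,zlo=-0.05,zhi=0.02):
    r=R.from_quat(o['tool_rot']); L=r.inv().apply((X.reshape(-1,3)-o['eef_pos']))
    m=(abs(L[:,1])<0.012)&(L[:,0]>0.02)&(L[:,0]<0.14)&(L[:,2]>-0.06)&(L[:,2]<0.0)
    return L[m]
E
python3 - <<'E'
from h import *
X=np.load("w2.npy"); o=ctrl.observe()
P=rodtool(X,o)
print(len(P),P.min(0),P.max(0))
for a in np.arange(0.02,0.125,0.01):
    q=P[(P[:,0]>=a)&(P[:,0]<a+.01)]
    if len(q)>3: print("%.3f n%d y %.4f..%.4f mean %.4f ztop %.4f"%(a,len(q),q[:,1].min(),q[:,1].max(),(q[:,1].min()+q[:,1].max())/2,np.percentile(q[:,2],5)))
E
```

```text
4798 [ 0.02002474 -0.00829235 -0.02453468] [ 0.11245901  0.00555681 -0.01379475]
0.020 n447 y -0.0082..0.0052 mean -0.0015 ztop -0.0232
0.030 n457 y -0.0081..0.0051 mean -0.0015 ztop -0.0232
0.040 n470 y -0.0079..0.0050 mean -0.0015 ztop -0.0234
0.050 n496 y -0.0078..0.0056 mean -0.0011 ztop -0.0233
0.060 n536 y -0.0083..0.0055 mean -0.0014 ztop -0.0233
0.070 n561 y -0.0081..0.0053 mean -0.0014 ztop -0.0233
0.080 n575 y -0.0080..0.0052 mean -0.0014 ztop -0.0235
0.090 n598 y -0.0079..0.0052 mean -0.0014 ztop -0.0235
0.100 n585 y -0.0083..0.0051 mean -0.0016 ztop -0.0235
0.110 n73 y -0.0067..0.0035 mean -0.0016 ztop -0.0213
```

jog_arm --motion "0 0.095 -0.071 0.1 0 0 0.0062; 0 0.094 -0.073 0.1 0 0 0.006; 0 0 0 0.1 0 0 0; 0 0 0 0 0 0 0"

```text
time_s: 5.75
eef_pos: [0.4709, -0.0224, 0.0566]
tool_rot: [0.785, 0.619, 0.0, 0.001]
ft_force: [-0.8, -0.4, -1.4]
gripper_width: 0.0128
```

```bash
python3 - <<'E'
from h import *
plan([0.469,-0.017,0.0578],76.5,smax=0.035,amax=4)
for n in ("wrist","top","scene"):
    p,d,X=cloud(n); cv2.imwrite(f"pics/{n}3.png",p); np.save(f"{n}3.npy",X)
    if n=="top": cv2.imwrite("pics/top3c.png",cv2.resize(p[160:260,80:330],None,fx=3.2,fy=3.2,interpolation=cv2.INTER_CUBIC))
    if n=="scene": cv2.imwrite("pics/scene3c.png",cv2.resize(p[125:225,200:420],None,fx=3.6,fy=3.6,interpolation=cv2.INTER_CUBIC))
plan([0.469,-0.017,0.0578],76.5,smax=0.035,amax=4)
E
```

```text
from [ 0.4709 -0.0224  0.0566] yaw [ 7.652e+01 -1.000e-02  7.000e-02] n 1 F [-0.8  -0.45 -1.35] t 5.75
[ 0.032 -0.021 -0.008] [0.0004 0.0001 0.0001]
from [ 0.472  -0.0224  0.0585] yaw [7.647e+01 1.000e-02 2.200e-01] n 1 F [ 1.3  -0.17 -0.99] t 5.9
[ 0.03  -0.028  0.005] [ 0.0012 -0.0001 -0.0001]
```

View pics/wrist3.png

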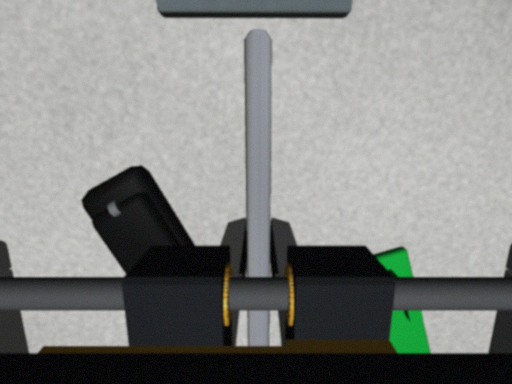

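View pics/top3c.png

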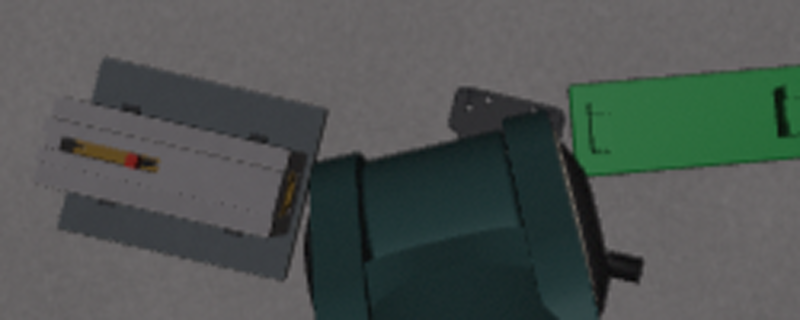

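View pics/scene3c.png

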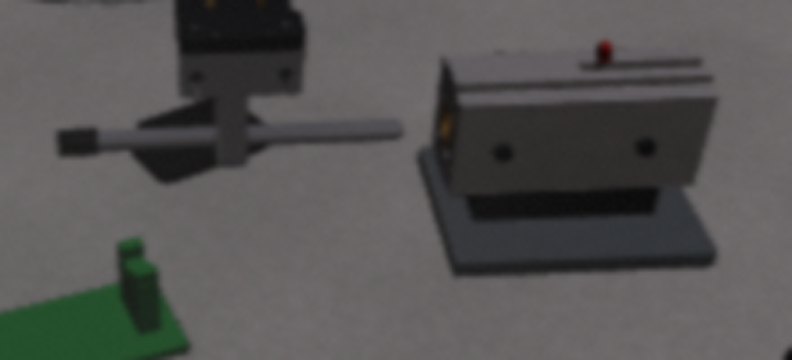

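```bash
python3 - <<'E'
from h import *
p,d,X=cloud("wrist"); o=ctrl.observe(); np.save("wrist3.npy",X)
r=R.from_quat(o['tool_rot']); L=r.inv().apply(X.reshape(-1,3)-o['eef_pos']).reshape(X.shape)
W=X[...,2]
m=(W>0.011)&(W<0.02)&(L[...,0]>0.1)
P=L[m]; print(len(P),P.min(0),P.max(0),(P[:,1].min()+P[:,1].max())/2)
# front edge: per column lowest row
v,u=np.nonzero(m)
E=[];
for c in np.unique(u):
    rr=v[u==c].max(); E.append(L[rr,c])
E=np.array(E)[8:-8]; k=np.polyfit(E[:,1],E[:,0],1); print("edge slope deg",np.degrees(np.arctan(k[0])),"x at y0",k[1])
for row in range(0,13,2):
    y=L[row,:,1][m[row]]
    if len(y): print(row,y.min(),y.max(),(y.min()+y.max())/2)
P=rodtool(X,o); print("rod y",(np.percentile(P[:,1],1)+np.percentile(P[:,1],99))/2,"tip",P[:,0].max(),"ztop",np.percentile(P[:,2],5))
q=P[P[:,0]>.03]; 
for a in (0.03,0.06,0.09):
  s=P[(P[:,0]>=a)&(P[:,0]<a+.02)];print(a,s[:,1].min()+s[:,1].max(),np.percentile(s[:,2],5))
print(o['eef_pos'],yawof(r))
# scene cloud: rod vs clamp
X=np.load("scene3.npy"); 
m=(X[...,2]>0.06)&(X[...,2]<0.09)&(X[...,1]>-0.02)&(X[...,1]<0.09)&(abs(X[...,0]-.49)<.05)
P=X[m]; 
for y in np.arange(0.0,0.1,0.02):
  s=P[(P[:,1]>=y)&(P[:,1]<y+.02)]
  if len(s)>3: print("sc",y.round(3),len(s),np.median(s,0),"zmax",s[:,2].max())
m=(X[...,2]>0.105)&(X[...,2]<0.14)&(X[...,1]>0.1)&(X[...,1]<0.3)&(abs(X[...,0]-.52)<.08)
print("top z",np.percentile(X[m][:,2],[5,50,95]))
E
```

```text
2848 [ 0.13804818 -0.0695008   0.04250681] [0.14753828 0.05979755 0.04793619] -0.004851625199100328
edge slope deg -0.13446464079098464 x at y0 0.1389926448194806
0 -0.06945315029819057 0.05927742106454691 -0.005087864616821831
2 -0.06818264604563255 0.05919558004042048 -0.004493533002606038
4 -0.06868719489785616 0.05895673437592074 -0.004865230260967707
6 -0.06856437026394493 0.0594500709204925 -0.004557149671726216
8 -0.06872948913851905 0.05898536073995072 -0.004872064199284164
10 -0.06874356650570208 0.059797548066616794 -0.0044730092195426445
12 -0.06822887003186301 0.05916883760619862 -0.004530016212832194
rod y -0.000756023870594823 tip 0.11136176917956574 ztop -0.02330729486069591
0.03 -0.0015264350816751567 -0.023145902841290273
0.06 -0.0013696856112657288 -0.023305578511766834
0.09 -0.001814027607657467 -0.02335961754907021
[ 0.47211872 -0.0223787   0.0586726 ] [7.64668895e+01 1.65671679e-02 2.42194493e-01]
sc 0.0 54 [0.48466846 0.0106003  0.08111095] zmax 0.08599274962290032
sc 0.02 53 [0.4891281  0.03049907 0.08009218] zmax 0.08462532764477881
sc 0.04 50 [0.49368484 0.04968652 0.0802057 ] zmax 0.0840532919938376
sc 0.06 54 [0.49855054 0.0704059  0.08145545] zmax 0.08477678779624387
sc 0.08 8 [0.49965685 0.08249959 0.07848863] zmax 0.08298860632068944
top z [0.10699036 0.11247998 0.11709105]
```

jog_arm --motion "0 0.05 -0.026 0 0.001 0 0; 0 0.07 0 0 0 0 0; 0 0 0 0 0 0 0"

```text
time_s: 6.25
eef_pos: [0.4738, -0.0031, 0.0601]
tool_rot: [0.786, 0.618, 0.001, 0.001]
ft_force: [-0.4, 0.2, -2.0]
gripper_width: 0.0132
```

```bash
cat >> h.py <<'E'
def wl(tag):
    p,d,X=cloud("wrist"); o=ctrl.observe(); cv2.imwrite(f"pics/w{tag}.png",p)
    r=R.from_quat(o['tool_rot']); L=r.inv().apply(X.reshape(-1,3)-o['eef_pos']).reshape(X.shape)
    W=X[...,2]; m=(W>0.011)&(W<0.02)&(L[...,0]>0.08); P=L[m]
    print("foot z",np.median(W[m]),"x",P[:,0].min(),"yc",(np.percentile(P[:,1],.5)+np.percentile(P[:,1],99.5))/2)
    b=W[(abs(W)<0.008)]; print("bench",np.median(b))
    P=rodtool(X,o)
    for a in (0.03,0.06,0.09):
      s=P[(P[:,0]>=a)&(P[:,0]<a+.02)&(P[:,2]<-0.012)]
      if len(s)>50: print("rod",a,(s[:,1].min()+s[:,1].max())/2,"axis wz",o['eef_pos'][2]-np.percentile(s[:,2],5)-.007)
    print("tip",P[:,0].max(),o['eef_pos'],yawof(r),o['ft_force'])
    return p,X,L,o
E
python3 - <<'E'
from h import *
wl("4")
p,d,X=cloud("scene");cv2.imwrite("pics/s4c.png",cv2.resize(p[135:215,260:380],None,fx=6,fy=6,interpolation=cv2.INTER_CUBIC))
E
```

```text
foot z 0.013488774937460646 x 0.1198684770778006 yc -0.001836931998807377
bench -0.001364666532011588
rod 0.03 -0.000633696869149642 axis wz 0.07661559496519321
rod 0.06 -0.0005679618629903216 axis wz 0.07665613542033735
rod 0.09 -0.0008068392080837761 axis wz 0.076701345437295
tip 0.1259843693653985 [ 0.47351531 -0.00371912  0.06001459] [7.63893638e+01 2.08382306e-02 1.75681606e-01] [-0.49216259 -0.30681562 -0.88365063]
```

View pics/s4c.png

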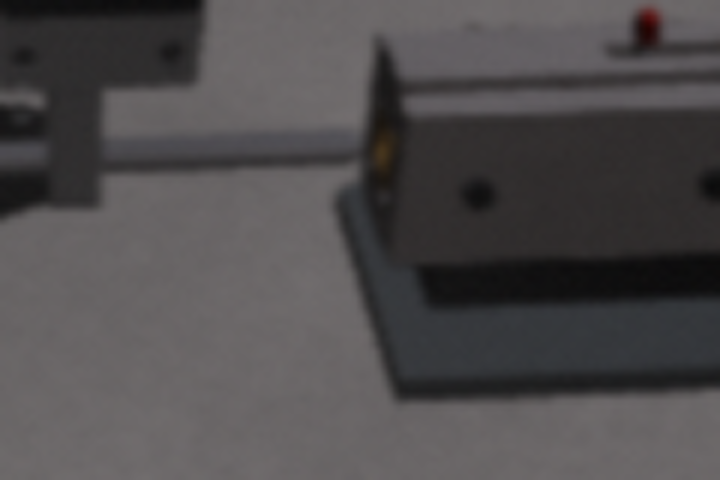

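View pics/w4.png

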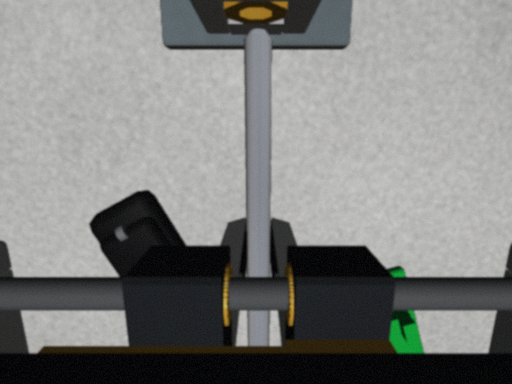

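```bash
python3 - <<'E'
from h import *
X=np.load("w1.npy");W=X[...,2];print("bench w1",np.median(W[abs(W)<.008]), "restplate",np.median(W[(W>.007)&(W<.013)]))
X=np.load("w2.npy");W=X[...,2];print("bench w2",np.median(W[abs(W)<.008]))
E
```

```text
bench w1 -0.0013321051497445502 restplate 0.008729269072826173
bench w2 -0.0013519428529218114
```

jog_arm --motion "0 0 -0.007 0.017 0.0005 0 0; 0 0 0 0 0 0 0; 0 0 0 0 0 0 0"

```text
time_s: 6.65
eef_pos: [0.4721, -0.0044, 0.0571]
tool_rot: [0.786, 0.618, 0.0, 0.0]
ft_force: [0.6, 0.4, -0.5]
gripper_width: 0.0128
```

```bash
python3 - <<'E'
from h import *
p,*_=wl("5"); cv2.imwrite("pics/w5c.png",cv2.resize(p[0:70,200:310],None,fx=7,fy=7,interpolation=cv2.INTER_CUBIC))
E
```

```text
foot z 0.013455780742256729 x 0.12088353061598442 yc -0.000662873915216862
bench -0.0013683321131156279
rod 0.03 -0.000659535605196293 axis wz 0.07355834862868119
rod 0.06 -0.0005611700567884842 axis wz 0.07361713168980254
rod 0.09 -0.0008021299148041616 axis wz 0.07367061479205439
tip 0.12725160084589218 [ 0.47207922 -0.00444034  0.05704659] [ 7.63452381e+01 -1.45860640e-02  5.32390179e-02] [-0.30554218  0.54452933 -0.67180982]
```

View pics/w5c.png

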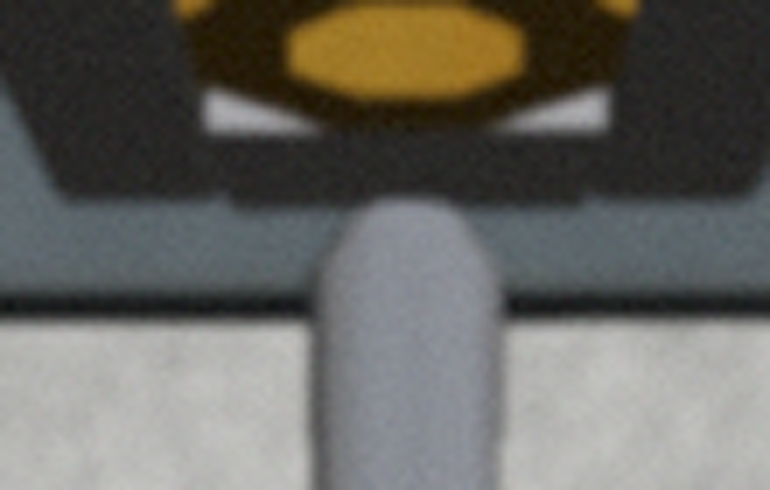

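jog_arm --motion "0 0.05 0.001 0 0 0 0; 0 0.02 0 0 0 0 0; 0 0 0 0 0 0 0"

```text
time_s: 7.0
eef_pos: [0.475, 0.0066, 0.0571]
tool_rot: [0.786, 0.618, 0.0, 0.0]
ft_force: [0.2, -0.5, -1.5]
gripper_width: 0.0127
```

```bash
python3 - <<'E'
from h import *
p,*_=wl("6"); cv2.imwrite("pics/w6c.png",cv2.resize(p[0:70,200:310],None,fx=7,fy=7,interpolation=cv2.INTER_CUBIC))
E
```

```text
foot z 0.01348418674739979 x 0.11007691522148279 yc -0.0010082011168762728
bench -0.0013624236623051011
rod 0.03 -0.0007256704256937037 axis wz 0.07347689559183461
rod 0.06 -0.0006158192584279926 axis wz 0.07358777663512274
rod 0.09 7.014162747888582e-05 axis wz 0.10296400303194983
tip 0.11463075297753107 [0.47498726 0.00645822 0.05707676] [ 7.63247851e+01 -7.13301291e-03  5.88630505e-02] [ 1.01835934  0.58410174 -1.10368937]
```

View pics/w6c.png

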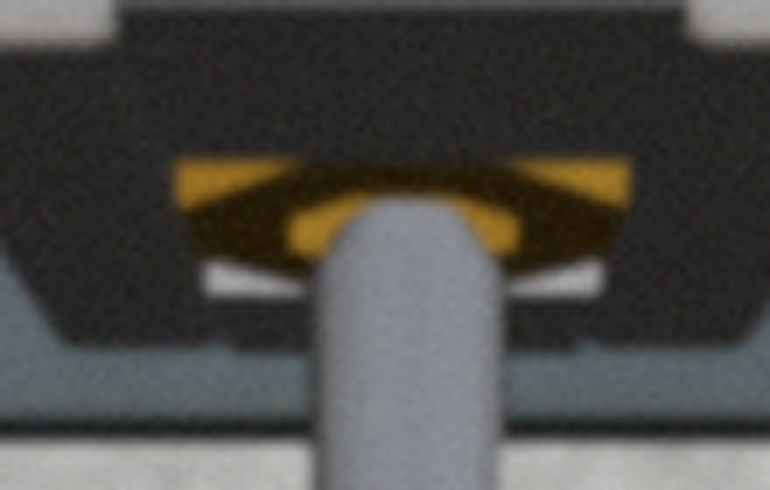

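jog_arm --motion "0 0.025 -0.002 0 0 0 0; 0 0.02 0 0 0 0 0; 0 0 0 0 0 0 0"

```text
time_s: 7.35
eef_pos: [0.4764, 0.0136, 0.0571]
tool_rot: [0.786, 0.618, 0.0, 0.0]
ft_force: [0.0, 0.3, -1.6]
gripper_width: 0.0127
```

```bash
python3 - <<'E'
from h import *
p,*_=wl("7"); cv2.imwrite("pics/w7c.png",cv2.resize(p[0:70,200:310],None,fx=7,fy=7,interpolation=cv2.INTER_CUBIC))
E
```

```text
foot z 0.013450007819716003 x 0.10292645527147207 yc -0.0005919008290416194
bench -0.001364955301090598
rod 0.03 -0.0006888122027165862 axis wz 0.07343045487029662
rod 0.06 -0.000614013149714549 axis wz 0.07357533757473442
rod 0.09 3.621271714006856e-06 axis wz 0.10744504280539433
tip 0.11087342176374254 [0.47631329 0.01345723 0.05706574] [ 7.63161563e+01 -1.28059948e-02  5.31969434e-02] [-0.15261127  0.32630078 -2.04991705]
```

View pics/w7c.png

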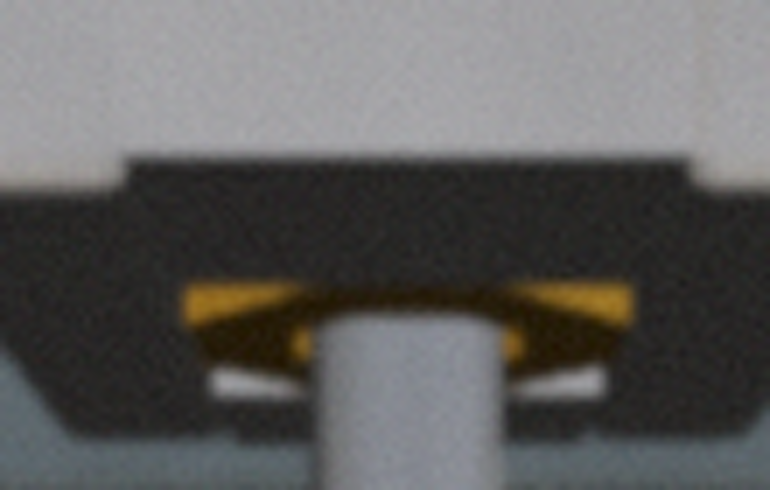

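jog_arm --motion "0 0.035 0 0 0 0 0; 0 0.035 0 0 0 0 0; 0 0.035 0 0 0 0 0; 0 0 0 0 0 0 0"

```text
time_s: 7.8
eef_pos: [0.4804, 0.0301, 0.0571]
tool_rot: [0.786, 0.618, 0.0, 0.0]
ft_force: [0.3, 0.4, -1.1]
gripper_width: 0.0125
```

```bash
python3 - <<'E'
from h import *
p,*_=wl("8"); cv2.imwrite("pics/w8c.png",cv2.resize(p[20:90,200:310],None,fx=7,fy=7,interpolation=cv2.INTER_CUBIC))
E
```

```text
foot z 0.013449615988927133 x 0.08603558328085613 yc -0.0007181908479923366
bench -0.0013653675713401758
rod 0.03 -0.0006996309468815082 axis wz 0.07353991412139736
rod 0.06 -0.0005944489713438426 axis wz 0.07354804756616014
rod 0.09 -3.158978515355182e-06 axis wz 0.10777740860855753
tip 0.11101966726737264 [0.48029599 0.02977402 0.05705204] [ 7.62995264e+01 -1.88622255e-02  5.29338742e-02] [ 0.08279267 -0.08017904 -1.10193124]
```

View pics/w8c.png

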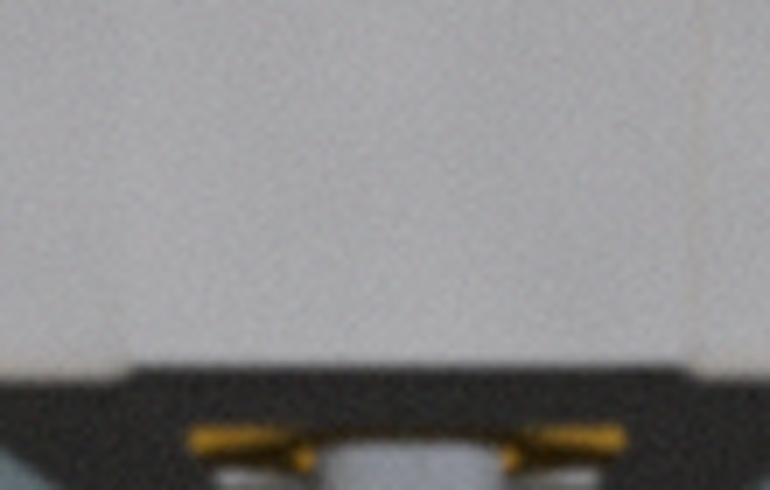

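jog_arm --motion "0 0.05 0 0 0 0 -0.0007; 0 0.05 0 0 0 0 0; 0 0 0 0 0 0 0"

```text
time_s: 8.15
eef_pos: [0.4841, 0.0455, 0.0571]
tool_rot: [0.786, 0.619, 0.0, 0.0]
ft_force: [-0.1, -0.7, -0.3]
gripper_width: 0.0131
```

jog_arm --motion "0 0.05 0 0 0 0 0; 0 0.05 0 0 0 0 0; 0 0.02 0 0 0 0 0; 0 0 0 0 0 0 0"

```text
time_s: 8.55
eef_pos: [0.4887, 0.0649, 0.057]
tool_rot: [0.786, 0.619, 0.0, 0.0]
ft_force: [0.6, 0.2, -1.4]
gripper_width: 0.0131
```

```bash
python3 - <<'E'
from h import *
p,*_=wl("9")
E
```

```text
foot z 0.013540927413415782 x 0.08029296253121018 yc -0.00034345134521819587
bench -0.001362777092906553
rod 0.03 -0.0006750494035031407 axis wz 0.07340437979629327
rod 0.06 -4.858537546564498e-06 axis wz 0.10770126390987941
rod 0.09 2.193121026286375e-06 axis wz 0.10775908349470636
tip 0.1108683337499916 [0.48867033 0.06474015 0.05697637] [ 7.64397889e+01 -1.99227779e-02  4.51655776e-02] [-0.01940303  0.421945   -0.88671654]
```

View pics/w9.png

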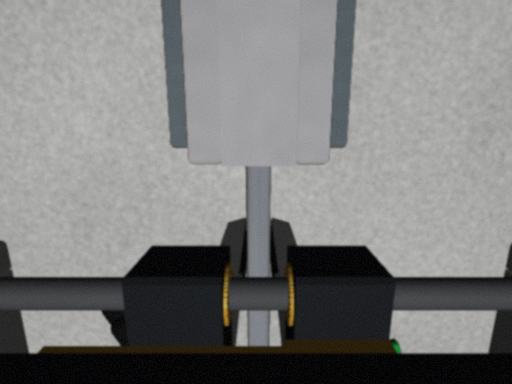

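jog_arm --motion "40 0 0 0 0 0 0; 40 0 0 0 0 0 0; 40 0 0 0 0 0 0; 40 0 0 0 0 0 0; 40 0 0 0 0 0 0"

```text
time_s: 9.1
eef_pos: [0.4888, 0.0639, 0.0572]
tool_rot: [0.786, 0.618, 0.0, 0.001]
ft_force: [0.3, 0.7, -0.2]
gripper_width: 0.04
```

```bash
python3 - <<'E'
from h import *
o=ctrl.observe(); print(o['eef_pos'],o['gripper_width'],o['ft_force'])
p,*_=wl("10")
p,d,X=cloud("scene");cv2.imwrite("pics/s10c.png",cv2.resize(p[125:225,200:420],None,fx=3.6,fy=3.6,interpolation=cv2.INTER_CUBIC))
E
```

```text
[0.48882141 0.06387865 0.0571795 ] 0.03997379875450478 [ 0.31132815  0.71865727 -0.16646865]
foot z 0.01352515285691304 x 0.0800393300985449 yc -0.0009276962543558961
bench -0.0013738676362024527
rod 0.03 -0.0007140742550662224 axis wz 0.0722937184436993
rod 0.06 -9.595076190058865e-07 axis wz 0.10768746518862098
rod 0.09 -6.764721843278976e-08 axis wz 0.10781387319421519
tip 0.11057957163727965 [0.48885362 0.06387296 0.0571952 ] [ 7.63745668e+01 -3.29521362e-02  7.65853987e-02] [ 0.03729135 -0.09094449  0.44737583]
```

View pics/s10c.png

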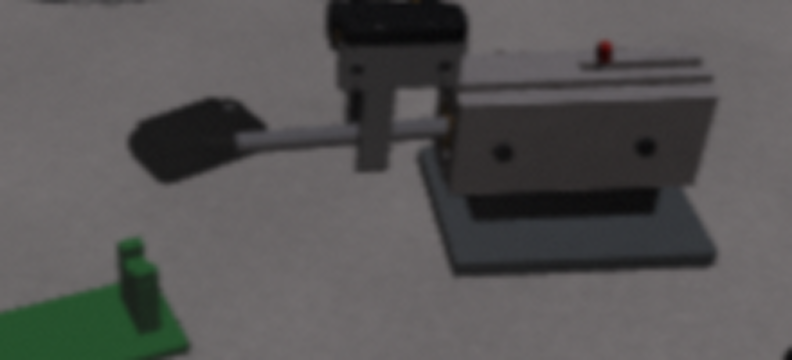

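jog_arm --motion "40 -0.12 0 0.005 0 0 0; 40 -0.12 0 0.005 0 0 0; 40 -0.08 0 0.005 0 0 0; 40 0 0 0 0 0 0; 40 0 0 0 0 0 0"

```text
time_s: 9.7
eef_pos: [0.4775, 0.0166, 0.055]
tool_rot: [0.786, 0.619, 0.001, 0.001]
ft_force: [0.1, 0.2, -0.2]
gripper_width: 0.04
```

```bash
python3 - <<'E'
from h import *
p,X,L,o=wl("11")
P=L.reshape(-1,3); P=P[(abs(P[:,1])<.015)&(P[:,0]>.015)&(P[:,0]<0.1)&(P[:,2]>-.04)&(P[:,2]<0)]
for a in np.arange(.015,.1,.01):
    s=P[(P[:,0]>=a)&(P[:,0]<a+.01)]
    if len(s)>30: print("%.3f yc %.4f axis wz(corr) %.4f"%(a,(s[:,1].min()+s[:,1].max())/2, o['eef_pos'][2]-np.percentile(s[:,2],5)-.007+.00136))
p,d,X=cloud("scene");cv2.imwrite("pics/s11c.png",cv2.resize(p[125:225,200:420],None,fx=3.6,fy=3.6,interpolation=cv2.INTER_CUBIC))
E
```

```text
foot z 0.013479149686118505 x 0.09969583109538097 yc -0.0007388666691768436
bench -0.0013640012936368684
rod 0.03 -0.00011947056786389782 axis wz 0.07018728105679725
rod 0.06 -0.0003816667293274692 axis wz 0.07155422367466083
rod 0.09 -1.6186223762079677e-06 axis wz 0.10738840254857718
tip 0.10976587354469272 [0.47748059 0.01660023 0.05497157] [7.64324198e+01 2.49950219e-03 9.33855407e-02] [-0.76767478  0.0581822  -0.09621372]
0.015 yc 0.0001 axis wz(corr) 0.0705
0.025 yc -0.0001 axis wz(corr) 0.0710
0.035 yc -0.0001 axis wz(corr) 0.0715
0.045 yc -0.0001 axis wz(corr) 0.0719
0.055 yc -0.0004 axis wz(corr) 0.0724
0.065 yc -0.0004 axis wz(corr) 0.0727
0.075 yc -0.0006 axis wz(corr) 0.0733
0.085 yc -0.0006 axis wz(corr) 0.0738
0.095 yc -0.0004 axis wz(corr) 0.0878
```

View pics/s11c.png

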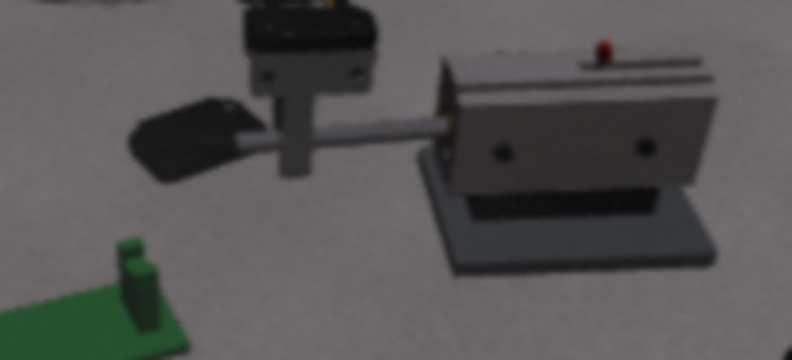

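View pics/w11.png

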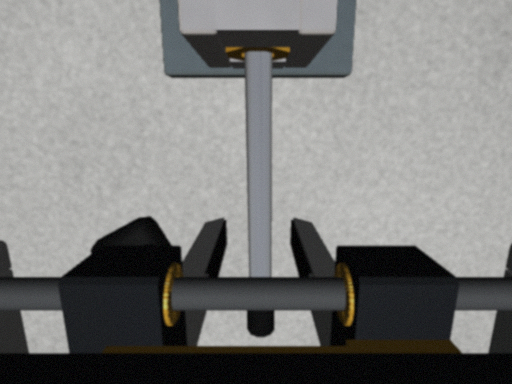

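jog_arm --motion "40 0 0 0.012 0 0.015 0; 30 0 0 0 0 0 0; 30 0 0 0 0 0 0"

```text
time_s: 10.1
eef_pos: [0.478, 0.0189, 0.0533]
tool_rot: [0.784, 0.62, 0.019, -0.014]
ft_force: [-0.2, -0.6, 0.5]
gripper_width: 0.0308
```

```bash
python3 - <<'E'
from h import *
o=ctrl.observe(); print(o['eef_pos'],yawof(R.from_quat(o['tool_rot'])),o['ft_force'])
E
```

```text
[0.4780316  0.01894288 0.05334408] [76.61454741  2.75909052  0.11150444] [-0.18808819 -0.61288237  0.52353331]
```

jog_arm --motion "0 0 0 0 0 0 0; 0 0 0 0 0 0 0; 0 0 0 0 0 0 0; 0 0 0 0 0 0 0; 0 0 0 0 0 0 0" --force 45

```text
time_s: 10.6
eef_pos: [0.4782, 0.0199, 0.0536]
tool_rot: [0.784, 0.62, 0.019, -0.013]
ft_force: [-0.7, -1.3, -0.2]
gripper_width: 0.0126
```

```bash
python3 - <<'E'
from h import *
o=ctrl.observe(); print(o['eef_pos'],yawof(R.from_quat(o['tool_rot'])),o['ft_force'],o['gripper_width'])
r=R.from_quat(o['tool_rot'])
# level: pivot at tip (tool x .158, z -.017) to bore axis height .075
tip=o['eef_pos']+r.apply([.158,0,-.0173]); print(tip)
rt=tgt(76.45); u=rt.as_matrix()[:,0]
g=o['eef_pos']+r.apply([0,0,-.0173]); print("grasp",g)
# lateral error vs bore line: mouth from first insertion (TCP .4887,.0647 level, depth 61.5)
pos=np.array([.48867,.06474,0.0577]); s=(o['eef_pos']-pos)@u; print("s",s,"line",pos+s*u)
plan((pos+s*u)[:2].tolist()+[0.0577],76.45)
E
```

```text
[0.47824741 0.01994788 0.05357305] [76.72161753  2.62214438  0.1221219 ] [-0.69547726 -1.32174383 -0.18147399] 0.012618550505032876
[0.51428155 0.17280101 0.07808325]
grasp [0.4780297  0.01918606 0.0708549 ]
s -0.04598731880532153 line [0.47789546 0.0200327  0.0577    ]
from [0.4782 0.0199 0.0536] yaw [76.72  2.62  0.12] n 1 F [-0.7  -1.32 -0.18] t 10.6
[ 0.001 -0.002 -0.027] [ 0.0006 -0.0146  0.0015]
```

jog_arm --motion "0 0 0 -0.012 0 -0.006 0.001; 0 0 0 -0.01 0 -0.006 0; 0 0 0 0 0 0 0"

```text
time_s: 10.9
eef_pos: [0.4782, 0.02, 0.0572]
tool_rot: [0.785, 0.619, 0.002, -0.001]
ft_force: [0.2, -0.3, -1.2]
gripper_width: 0.0126
```

```bash
cat >> h.py <<'E'
def rodz(tag):
    p,X,L,o=wl(tag)
    P=L.reshape(-1,3); W=X.reshape(-1,3); k=(abs(P[:,1])<.015)&(P[:,0]>.015)&(P[:,0]<0.1)&(P[:,2]>-.04)&(P[:,2]<0); P=P[k]; W=W[k]
    for a in np.arange(.015,.1,.01):
        k=(P[:,0]>=a)&(P[:,0]<a+.01); s=P[k]
        if len(s)>30: print("%.3f yc %.4f axis wz(corr) %.4f"%(a,(s[:,1].min()+s[:,1].max())/2, np.percentile(W[k][:,2],95)-.007+.00136))
    return o
E
python3 - <<'E'
from h import *
o=rodz("12"); print(o['gripper_width'])
plan([0.478,0.02,0.0577],76.45)
E
```

```text
foot z 0.013469658162693743 x 0.09566389483480782 yc -0.0005843771565946093
bench -0.001362275316961592
rod 0.03 -0.0006786799998426312 axis wz 0.07228747625471571
rod 0.06 -0.0003633932113898757 axis wz 0.07237186337895536
rod 0.09 -3.043478487314323e-06 axis wz 0.10701137055071572
tip 0.1108537712205454 [0.47818876 0.01990983 0.05711036] [76.5081559   0.30551716  0.11240434] [-0.0987034   0.41561536 -0.17256752]
0.015 yc -0.0004 axis wz(corr) 0.0737
0.025 yc -0.0007 axis wz(corr) 0.0738
0.035 yc -0.0007 axis wz(corr) 0.0737
0.045 yc -0.0004 axis wz(corr) 0.0740
0.055 yc -0.0004 axis wz(corr) 0.0739
0.065 yc -0.0004 axis wz(corr) 0.0741
0.075 yc -0.0006 axis wz(corr) 0.0742
0.085 yc -0.0006 axis wz(corr) 0.0743
0.095 yc -0.0000 axis wz(corr) 0.0909
0.012912279824704331
from [0.4782 0.0199 0.0571] yaw [76.51  0.31  0.11] n 1 F [-0.1   0.42 -0.17] t 10.95
[ 0.    -0.001 -0.004] [ 0.0006 -0.0017  0.0003]
```

jog_arm --motion "0 0.02 0 -0.006 0.0005 -0.002 0; 0 0.02 0 0 0 0 0; 0 0 0 0 0 0 0"

```text
time_s: 11.25
eef_pos: [0.4797, 0.0265, 0.0581]
tool_rot: [0.785, 0.619, -0.0, 0.0]
ft_force: [0.4, 0.2, -0.1]
gripper_width: 0.0128
```

```bash
python3 - <<'E'
from h import *
o=rodz("13"); print(o['gripper_width'])
plan([0.478,0.02,0.0577],76.45)
E
```

```text
foot z 0.013461166992514068 x 0.08978651608964487 yc -0.00037251736144224695
bench -0.0013641087951638542
rod 0.03 -0.0007383400581930767 axis wz 0.07308140457851557
rod 0.06 -0.00041424796442818745 axis wz 0.07313111458074176
rod 0.09 -1.8062175946177011e-06 axis wz 0.10785068796726655
tip 0.11128509528592498 [0.47965408 0.02634197 0.05808264] [ 7.65230038e+01 -7.55421366e-02  1.44869084e-02] [ 0.04902194  0.74511837 -0.59568452]
0.015 yc -0.0004 axis wz(corr) 0.0743
0.025 yc -0.0007 axis wz(corr) 0.0744
0.035 yc -0.0007 axis wz(corr) 0.0744
0.045 yc -0.0005 axis wz(corr) 0.0744
0.055 yc -0.0004 axis wz(corr) 0.0744
0.065 yc -0.0004 axis wz(corr) 0.0744
0.075 yc -0.0004 axis wz(corr) 0.0744
0.085 yc 0.0000 axis wz(corr) 0.0905
0.012905060007520952
from [0.4797 0.0263 0.0581] yaw [ 7.652e+01 -8.000e-02  1.000e-02] n 1 F [ 0.05  0.75 -0.6 ] t 11.3
[-0.044 -0.001  0.003] [0.0001 0.0004 0.0004]
```

jog_arm --motion "0 0.02 0 -0.003 0 0.0003 0; 0 0.02 0 0 0 0 0; 0 0.02 0 0 0 0 0; 0 0.02 0 0 0 0 0"

```text
time_s: 11.7
eef_pos: [0.4824, 0.0383, 0.0584]
tool_rot: [0.785, 0.619, -0.0, 0.0]
ft_force: [1.0, -0.2, -0.1]
gripper_width: 0.013
```

jog_arm --motion "0 0.02 0 0 0 0 0; 0 0.02 0 0 0 0 0; 0 0.02 0 0 0 0 0"

```text
time_s: 12.0
eef_pos: [0.4843, 0.047, 0.0582]
tool_rot: [0.786, 0.619, -0.001, 0.0]
ft_force: [-1.3, -4.8, 0.0]
gripper_width: 0.0128
```

```bash
cat >> h.py <<'E'
def st():
    o=ctrl.observe(); u=tgt(76.45).as_matrix()[:,0]
    # depth from base: TCP (.4887,.0647) had depth 61.5 with hand 111.5 back; now hand ~157 back
    m=np.array([.48867,.06474])+u[:2]*0.050   # mouth xy
    s=(o['eef_pos'][:2]-m)@u[:2]; lat=(o['eef_pos'][:2]-m)@[u[1],-u[0]]
    print("hand s %.4f est depth %.4f lat %.4f z %.4f"%(s,s+.157,lat,o['eef_pos'][2]),yawof(R.from_quat(o['tool_rot'])).round(2),"F",o['ft_force'].round(2),"Fax %.2f"%(o['ft_force']@u),"t",round(o['time_s'],2),o['gripper_width'])
E
python3 - <<'E'
from h import *
st(); o=rodz("14"); st()
E
```

```text
hand s -0.0683 est depth 0.0887 lat -0.0001 z 0.0582 [ 7.644e+01 -1.000e-01 -6.000e-02] F [-1.25 -4.75  0.03] Fax -4.92 t 12.0 0.012808191547128166
foot z 0.013577545979194194 x 0.0802977551858154 yc -0.0001185122695031085
bench -0.00136198122327863
rod 0.03 -0.0006544044136192091 axis wz 0.07311556685214468
rod 0.06 2.1606661961687257e-07 axis wz 0.10773088187084034
rod 0.09 4.527099310954255e-07 axis wz 0.10788939360876484
tip 0.11049530042058194 [0.48437877 0.04741264 0.05818375] [ 7.64564032e+01 -9.30156062e-02 -5.26539474e-02] [-0.75106325 -3.96483031 -0.63811562]
0.015 yc -0.0004 axis wz(corr) 0.0743
0.025 yc -0.0006 axis wz(corr) 0.0743
0.035 yc -0.0007 axis wz(corr) 0.0744
0.045 yc -0.0004 axis wz(corr) 0.0744
0.055 yc -0.0004 axis wz(corr) 0.0745
0.065 yc -0.0003 axis wz(corr) 0.0865
hand s -0.0679 est depth 0.0891 lat -0.0001 z 0.0582 [ 7.646e+01 -9.000e-02 -5.000e-02] F [-0.75 -3.96 -0.64] Fax -4.03 t 12.05 0.013075668660662612
```

jog_arm --motion "0 0.013 0 -0.001 0 0.0003 0; 0 0.013 0 0 0 0 0; 0 0.013 0 0 0 0 0; 0 0.013 0 0 0 0 0"

```text
time_s: 12.45
eef_pos: [0.4853, 0.0523, 0.0579]
tool_rot: [0.786, 0.618, -0.003, 0.0]
ft_force: [-2.3, -8.9, 3.4]
gripper_width: 0.0129
```

```bash
python3 -c "
from h import *
st()"
```

```text
hand s -0.0628 est depth 0.0942 lat -0.0004 z 0.0579 [76.32 -0.28 -0.16] F [-2.3  -8.91  3.41] Fax -9.20 t 12.45 0.012883743221245792
```

jog_arm --motion "0 0 0.003 -0.003 0.0008 0.002 -0.0007; 0 0 0 0 0 0 0"

```text
time_s: 12.65
eef_pos: [0.4859, 0.0523, 0.0584]
tool_rot: [0.786, 0.619, -0.001, -0.003]
ft_force: [0.3, 0.2, -0.5]
gripper_width: 0.0126
```

```bash
python3 -c "
from h import *
st()"
```

```text
hand s -0.0627 est depth 0.0943 lat 0.0002 z 0.0584 [76.45  0.1  -0.3 ] F [ 0.34  0.17 -0.53] Fax 0.25 t 12.65 0.012553696242440647
```

jog_arm --motion "0 0.013 0 -0.001 -0.0015 0 0; 0 0.013 0 -0.001 0 0.0004 0; 0 0.013 0 -0.001 0 0.0004 0"

```text
time_s: 12.95
eef_pos: [0.4866, 0.057, 0.0585]
tool_rot: [0.786, 0.618, 0.001, -0.001]
ft_force: [-1.7, -5.7, -1.9]
gripper_width: 0.0129
```

```bash
python3 -c "
from h import *
st()"
```

```text
hand s -0.0580 est depth 0.0990 lat -0.0002 z 0.0585 [ 7.637e+01  1.400e-01 -6.000e-02] F [-1.7  -5.69 -1.87] Fax -5.93 t 12.95 0.012859098993351635
```

jog_arm --motion "0 0.012 0.0015 0.0007 0 -0.0005 -0.0004; 0 0.012 0 0 0 0 0; 0 0.012 0 0 0 0.0003 0"

```text
time_s: 13.25
eef_pos: [0.4875, 0.0614, 0.0581]
tool_rot: [0.786, 0.618, -0.001, -0.0]
ft_force: [-0.7, -4.9, -1.5]
gripper_width: 0.0124
```

```bash
python3 -c "
from h import *
st()"
```

```text
hand s -0.0535 est depth 0.1035 lat -0.0004 z 0.0581 [ 7.639e+01 -2.000e-02 -9.000e-02] F [-0.67 -4.88 -1.55] Fax -4.90 t 13.25 0.012382992986959378
```

jog_arm --motion "0 0.01 0.002 -0.001 0 0.0003 -0.0004; 0 0.01 0 0 0 0.0002 0; 0 0.01 0 0 0 0.0002 0"

```text
time_s: 13.55
eef_pos: [0.4882, 0.0647, 0.058]
tool_rot: [0.786, 0.618, -0.001, -0.001]
ft_force: [-1.8, -7.6, 2.3]
gripper_width: 0.0128
```

```bash
python3 -c "
from h import *
st()"
```

```text
hand s -0.0501 est depth 0.1069 lat -0.0004 z 0.0580 [ 7.64e+01 -3.00e-02 -1.20e-01] F [-1.77 -7.6   2.29] Fax -7.81 t 13.55 0.01277500086531253
```

jog_arm --motion "0 0.01 0.003 -0.0025 -0.0006 0.0004 -0.0004; 0 0.01 0 0 0 0.0002 0; 0 0.01 0 0 0 0.0002 0"

```text
time_s: 13.85
eef_pos: [0.4885, 0.0654, 0.0579]
tool_rot: [0.786, 0.618, -0.002, 0.001]
ft_force: [-2.8, -13.3, 5.7]
gripper_width: 0.0126
```

```bash
python3 -c "
from h import *
st()"
```

```text
hand s -0.0494 est depth 0.1076 lat -0.0003 z 0.0579 [76.32 -0.21 -0.09] F [ -2.76 -13.32   5.67] Fax -13.60 t 13.85 0.012606481062304853
```

jog_arm --motion "0 0.004 0.002 -0.003 -0.0004 0.0012 -0.0007; 0 0.012 0 0 0 0.0003 0"

```text
time_s: 14.05
eef_pos: [0.4885, 0.0654, 0.058]
tool_rot: [0.786, 0.618, -0.001, 0.0]
ft_force: [-4.0, -16.4, 2.7]
gripper_width: 0.013
```

```bash
python3 -c "
from h import *
st()"
```

```text
hand s -0.0494 est depth 0.1076 lat -0.0003 z 0.0580 [76.34 -0.14 -0.08] F [ -3.96 -16.43   2.72] Fax -16.90 t 14.05 0.012978853262662461
```

jog_arm --motion "0 0.011 0.001 -0.001 0 0.0008 -0.0005"

```text
time_s: 14.15
eef_pos: [0.4885, 0.0654, 0.0579]
tool_rot: [0.786, 0.618, -0.002, -0.0]
ft_force: [-2.8, -13.5, 2.4]
gripper_width: 0.0126
```

jog_arm --motion "0 0.011 0 0 0 0.0002 0"

```text
time_s: 14.25
eef_pos: [0.4885, 0.0654, 0.0579]
tool_rot: [0.786, 0.618, -0.002, 0.0]
ft_force: [-2.6, -14.0, 5.7]
gripper_width: 0.0123
```

jog_arm --motion "0 0.011 0 0 0 0.0002 0"

```text
time_s: 14.35
eef_pos: [0.4886, 0.0653, 0.0579]
tool_rot: [0.787, 0.617, -0.003, 0.001]
ft_force: [-4.2, -12.5, 7.0]
gripper_width: 0.0127
```

```bash
python3 - <<'E'
from h import *
st(); p,d,X=cloud("top"); cv2.imwrite("pics/t15c.png",cv2.resize(p[160:260,80:330],None,fx=3.2,fy=3.2,interpolation=cv2.INTER_CUBIC))
o=rodz("15"); st()
E
```

```text
hand s -0.0494 est depth 0.1076 lat -0.0003 z 0.0579 [76.21 -0.33 -0.16] F [ -4.17 -12.45   7.  ] Fax -13.08 t 14.35 0.012679299829946252
foot z 0.01353539877950323 x 0.08002162985167967 yc -0.00037075814458782663
bench -0.0013686869313475347
rod 0.03 1.045194229629641e-06 axis wz 0.10663595766441747
rod 0.06 1.4965472073965452e-05 axis wz 0.10806330873529477
rod 0.09 6.63567072166707e-07 axis wz 0.10834237460543411
tip 0.11069593085292716 [0.48852423 0.0653407  0.05785262] [76.20722586 -0.33153072 -0.16812171] [ -4.06803832 -13.3796808    6.50124536]
0.015 yc -0.0007 axis wz(corr) 0.0742
0.025 yc -0.0007 axis wz(corr) 0.0743
0.035 yc -0.0007 axis wz(corr) 0.0743
hand s -0.0495 est depth 0.1075 lat -0.0003 z 0.0579 [76.21 -0.33 -0.17] F [ -4.07 -13.38   6.5 ] Fax -13.96 t 14.45 0.012977221587045949
```

View pics/t15c.png

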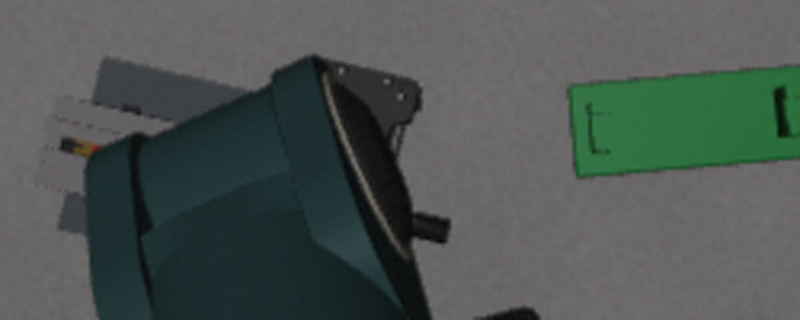

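View pics/w15.png

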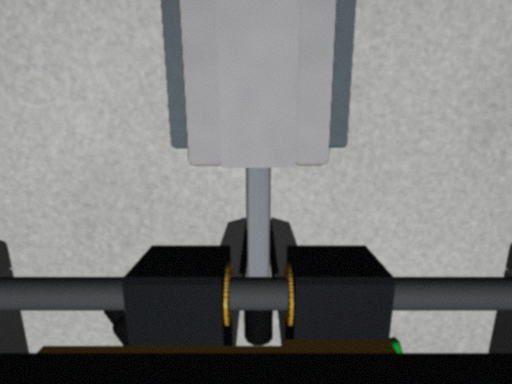

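jog_arm --motion "0 0 0.001 -0.003 -0.0009 0.002 -0.0014; 0 0 0 0 0 0 0"

```text
time_s: 14.65
eef_pos: [0.4886, 0.0651, 0.0584]
tool_rot: [0.786, 0.619, 0.0, 0.0]
ft_force: [-0.3, -1.4, -0.5]
gripper_width: 0.0127
```

```bash
python3 -c "
from h import *
st()"
```

```text
hand s -0.0497 est depth 0.1073 lat -0.0001 z 0.0584 [7.644e+01 1.000e-02 2.000e-02] F [-0.29 -1.42 -0.52] Fax -1.45 t 14.65 0.012721770838076454
```

Level and unloaded now. One clean push to confirm the stop.

jog_arm --motion "0 0.01 0 0 0 0.0004 -0.0002; 0 0.012 0 -0.0005 0 0.0005 -0.0003"

```text
time_s: 14.85
eef_pos: [0.4883, 0.0656, 0.0579]
tool_rot: [0.786, 0.619, -0.001, -0.0]
ft_force: [-2.6, -16.8, 3.7]
gripper_width: 0.0125
```

```bash
python3 -c "
from h import *
st()"
```

```text
hand s -0.0493 est depth 0.1077 lat -0.0006 z 0.0579 [76.42 -0.09 -0.09] F [ -2.55 -16.84   3.72] Fax -16.97 t 14.85 0.012468856328232237
```

jog_arm --motion "0 0.011 0.003 -0.003 0 0.0008 -0.0003; 0 0.011 0.001 -0.002 0 0.0008 -0.0003"

```text
time_s: 15.05
eef_pos: [0.4883, 0.0654, 0.058]
tool_rot: [0.786, 0.618, -0.002, -0.001]
ft_force: [-2.5, -11.9, 0.2]
gripper_width: 0.0123
```

```bash
python3 -c "
from h import *
st()"
```

```text
hand s -0.0494 est depth 0.1076 lat -0.0005 z 0.0580 [76.38 -0.09 -0.22] F [ -2.54 -11.93   0.2 ] Fax -12.20 t 15.05 0.012300744549701488
```

jog_arm --motion "0 0.013 0.002 -0.002 -0.001 0.0008 -0.0003; 0 0.013 0.001 -0.002 0 0.0008 -0.0003"

```text
time_s: 15.25
eef_pos: [0.4883, 0.0655, 0.058]
tool_rot: [0.786, 0.618, -0.002, -0.001]
ft_force: [-3.3, -14.7, 2.1]
gripper_width: 0.013
```

```bash
python3 -c "
from h import *
st()"
```

```text
hand s -0.0494 est depth 0.1076 lat -0.0005 z 0.0580 [76.32 -0.12 -0.18] F [ -3.34 -14.75   2.12] Fax -15.12 t 15.25 0.013028548855948351
```

Seated: the rod holds 12–17 N with no further advance. Next I relax the push, level, release and lift away.

jog_arm --motion "0 0 0.002 -0.001 -0.001 0.0008 -0.0008; 0 0 0 0 0 0 0; 40 0 0 0 0 0 0; 40 0 0 0 0 0 0; 40 0 0 0 0 0 0"

```text
time_s: 15.75
eef_pos: [0.489, 0.0666, 0.0583]
tool_rot: [0.785, 0.619, 0.001, -0.0]
ft_force: [0.1, 0.1, -0.3]
gripper_width: 0.0332
```

jog_arm --motion "70 0 0 0 0 0 0; 70 0 0 0 0 0 0; 70 0 0 0 0 0 0"

```text
time_s: 16.05
eef_pos: [0.4892, 0.0673, 0.0584]
tool_rot: [0.785, 0.619, 0.001, -0.0]
ft_force: [-1.2, -0.1, 0.4]
gripper_width: 0.0568
```

```bash
python3 - <<'E'
from h import *
st(); o=rodz("16"); st()
E
```

```text
hand s -0.0474 est depth 0.1096 lat -0.0001 z 0.0584 [7.653e+01 1.000e-01 6.000e-02] F [-1.16 -0.1   0.39] Fax -0.37 t 16.05 0.05684084926239863
foot z 0.013519053180494026 x 0.0801577825508522 yc -4.9502195978518015e-05
bench -0.0013687569965372959
rod 0.03 -3.692690802132876e-05 axis wz 0.10711714447826845
rod 0.06 -1.2774110688534845e-06 axis wz 0.10754911786880622
rod 0.09 1.0419998569344627e-05 axis wz 0.1075287225366017
tip 0.1110350504994769 [0.489155   0.06725581 0.05837989] [7.65320809e+01 9.84768624e-02 5.41562852e-02] [-0.77959227 -0.4489197   0.13510675]
0.015 yc -0.0004 axis wz(corr) 0.0735
0.025 yc -0.0001 axis wz(corr) 0.0739
0.035 yc -0.0001 axis wz(corr) 0.0740
hand s -0.0474 est depth 0.1096 lat -0.0001 z 0.0584 [7.653e+01 1.000e-01 5.000e-02] F [-0.78 -0.45  0.14] Fax -0.62 t 16.1 0.061399359274443475
```

View pics/w16.png

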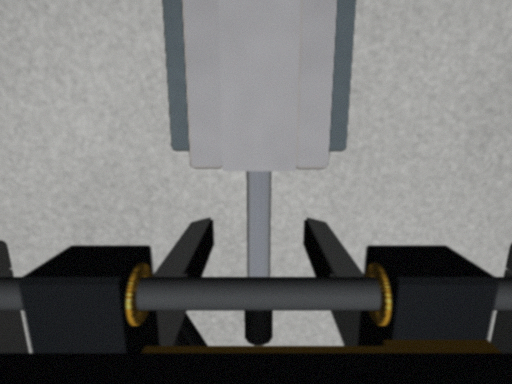

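jog_arm --motion "80 0 0 -0.1 0 0 0; 80 0 0 -0.2 0 0 0; 80 0 0 -0.25 0 0 0; 80 -0.2 0 -0.25 0 0 0; 80 -0.3 0 -0.1 0 0 0"

```text
time_s: 16.6
eef_pos: [0.4704, -0.0026, 0.1959]
tool_rot: [0.782, 0.623, -0.0, -0.002]
ft_force: [1.5, -1.2, -0.3]
gripper_width: 0.0798
```

jog_arm --motion "80 -0.33 0 0 0 0 0; 80 -0.33 0 0 0 0 0; 80 -0.33 0 0 0 0 0; 80 0 0 0 0 0 0"

```text
time_s: 17.0
eef_pos: [0.4355, -0.156, 0.1994]
tool_rot: [0.784, 0.621, 0.001, 0.001]
ft_force: [0.5, 1.0, -0.2]
gripper_width: 0.0801
```

```bash
python3 - <<'E'
from h import *
st()
for n in ("top","scene"):
    p,d,X=cloud(n); cv2.imwrite(f"pics/{n}17.png",p)
    if n=="top":
        cv2.imwrite("pics/t17c.png",cv2.resize(p[160:260,80:330],None,fx=3.2,fy=3.2,interpolation=cv2.INTER_CUBIC))
    u=tgt(76.45).as_matrix()[:,0]; m=np.array([.48867,.06474])+u[:2]*.05
    D=X[...,:2]-m; s=D@u[:2]; l=D@np.array([u[1],-u[0]])
    k=(X[...,2]>.06)&(X[...,2]<.09)&(s<-.005)&(s>-.2)&(abs(l)<.02)
    print(n,k.sum(),"tail s",s[k].min(),"lat",np.median(l[k]))
    for a in (-.11,-.09,-.07,-.05,-.03):
        q=k&(s>=a)&(s<a+.02)
        if q.sum()>3: print(a,np.median(l[q]).round(4),np.percentile(X[q][:,2],90).round(4))
E
```

```text
hand s -0.2770 est depth -0.1200 lat -0.0000 z 0.1994 [7.679e+01 7.000e-02 1.700e-01] F [ 0.52  1.   -0.21] Fax 1.10 t 17.0 0.08006273759648383
top 328 tail s -0.11317109383483831 lat -0.00039627606378611076
-0.11 -0.0003 0.0808
-0.09 -0.0004 0.0809
-0.07 -0.0004 0.0803
-0.05 -0.0003 0.0811
-0.03 -0.0004 0.0816
scene 303 tail s -0.11360319079669205 lat 0.005621807924498919
-0.11 0.0067 0.0813
-0.09 0.0057 0.0798
-0.07 0.0055 0.0804
-0.05 0.0045 0.0803
-0.03 0.0055 0.0812
```

View pics/t17c.png

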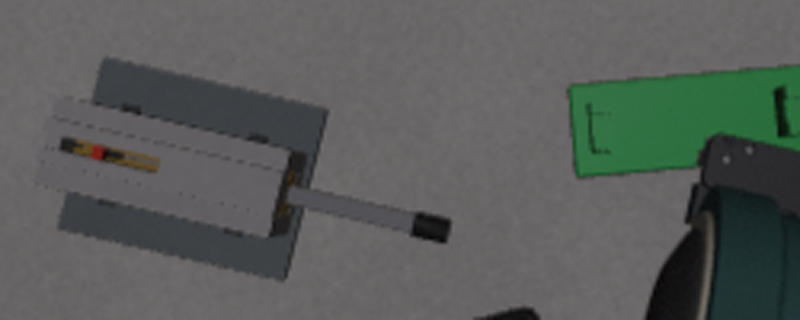

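View pics/scene17.png

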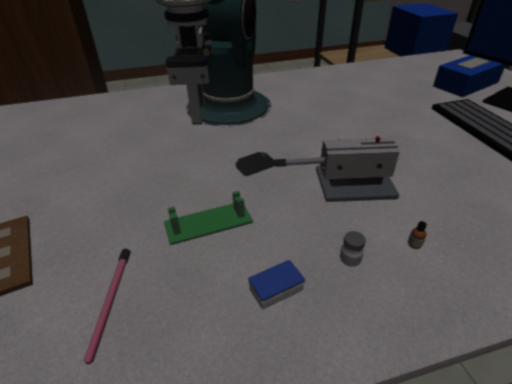

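```bash
python3 -c "
from station import ctrl
print(ctrl.job_done())"
```

```text
the job is handed in; nothing more can be done
None
```

The rod is seated in the clamp against its end stop, released, and the job is handed in at about 17 s. No verdict is reported.

- **First hold:** I took the bare steel rod from the green rest at its centre. I pushed it in to about 61 mm with no noticeable side force and let go.
- **Second hold:** I gripped it again about 157 mm back from the tip and levelled the droop. The follower's drag of about 5 N appeared at an estimated depth just under 90 mm.
- **End stop:** The rod stopped firmly at about 107 mm. Repeated pushes gave 12 to 17 N at the wrist with no further advance. The wrist force includes some bore friction, so the force on the follower itself was a little lower. In one push with almost no side force the wrist still read 12 N.
- **Last checks:**
  - The top and scene cameras both put the rod's tail 113 to 114 mm out, so the tip is about 106.5 mm deep. This agrees with the arm's own estimate to about 1 mm.
  - The red flag has moved about 24 mm.
  - In the scene picture the slide box, lens jar and oil bottle look unmoved; I did not measure them or the mouse.
  - The hand is clear of everything.
- **Disagreement:** The scene camera's sideways reading of the rod is about 6 mm off the top camera's. The scene camera sees only the rod's near side, so I relied on the top camera, which shows the rod within 0.4 mm of the bore's line.

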